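# Stand the blood-tube stand over the hidden bearer of the cover board

### The job

The wooden cover board in the low plinth rests on one hidden bearer that runs front to back somewhere under it, and rocks in soft foam when loaded off it. With the closed fingertips press gently (about 5 N) along the board to find where it is firm, and pause a moment pressing right over the bearer, where the board no longer tips. Then pick up the white tube stand by its top handle and set it down gently and upright on the board, centred over the bearer so that the board stays level under its weight; do not tip the board hard, and leave everything else where it is.

Things in the scene. Friction and masses are not known exactly. Their poses are not given: they have to be found in the camera images.
- plinth: low fixed plinth, 240 (x) x 490 (y) x 75 mm: two closed light grey end boxes (75 mm high, each 125 mm along y) and between them an open well 200 mm (x) by 240 mm (y) with aluminium rails 50 mm high before and behind it. The wooden cover board lies in the well. Origin: centre of the plinth's underside; x across the board (away from the robot at yaw 0), y along it, z up.
- well (a point): middle of the open well on the level board's top (48 mm above the table), axes as the plinth. The board's ends run on out of sight inside the end boxes, so its place cannot be seen. The straight hidden bearer lies under it parallel to x, anywhere from 60 mm on the -y side to 60 mm on the +y side of this point. On the tipped board wide fingertips touch by their edge nearer the bearer.
- cover (a joint): tilt of the cover board about the hidden bearer, rad: 0 level, positive when its +y side is up and -y side down; stops at 0.1 either way. Foam resists with 12 N m per rad: force F at d from the bearer tips it F*d/12 (5 N at 100 mm: 0.042 rad, the spot sinks 4.2 mm). Over the bearer it gives only about 0.13 mm per N and does not tip.
- stand: white stand with ten upright glass tubes, 0.7 to 0.9 kg, its weight in the middle: base 110 (x) x 70 (y) mm, 14 mm thick; top plate 110 x 50 mm, its top 135 mm above the underside; on it a handle block 70 (x) x 20 (y) x 40 mm high, from 135 to 175 mm above the underside, to be gripped across its 20 mm (along y). Origin: centre of the underside, z up.
- vial: small jar, 28 mm wide, 40 mm high, on the plinth's +y end box; bystander. Origin: centre of underside.
- bulb: terracotta pear-shaped rubber bulb, 42 mm wide, 52 mm high, on the plinth's -y end box; bystander. Origin: centre of underside.
- wellplate: white well plate 86 x 128 x 14 mm on the table; bystander. Origin: centre of underside.
- pencup: black pen cup, 72 mm wide, 92 mm high, pens to 140 mm; bystander. Origin: centre of underside.
- marker: grey marker pen lying on the table, 125 mm long (x), 15 mm thick; bystander. Origin: middle of its underside.
- tuberack: white tube rack 70 x 150 x 35 mm with three capped tubes to 86 mm; bystander. Origin: centre of underside.
- reagent: amber bottle, 52 mm wide, 110 mm high; bystander. Origin: centre of underside.

How it is judged (in metres and radians):
On the way, in this order (a step that is already met when the one before it is completed fails the run):
1. the fingertips press on the cover board with more than 3 N right over the bearer, so that it tips less than 0.005 rad (within 20 mm of the bearer at 3 N, 12 mm at 5 N), for 0.2 s (contact force between the fingers and cover above 3 N and value of joint cover between -0.005 and 0.005 rad), for 0.2 s.
2. the stand is lifted by the fingers to more than 60 mm above the table (contact force between the fingers and stand above 1 N and height (world z) of stand above 0.06 m), for 0.2 s.
At the end, for the whole second after the job is handed in: the stand rests upright (within 0.05 rad) and still, let go, with its weight on the cover board alone (not on the rails or end boxes), and the board is level within 0.01 rad, that is the stand's middle is within about 14 mm of the bearer line (contact force between stand and cover above 5 N and contact force between stand and plinth below 0.5 N and angle between stand's own z axis and vertical below 0.05 rad and linear speed of stand below 0.02 m/s and value of joint cover between -0.01 and 0.01 rad); the robot touches nothing.
It fails at once if the board is tipped more than 0.085 rad (foam crushed) (value of joint cover above 0.085 rad or value of joint cover below -0.085 rad).
It fails at once if the fingers press on the board with more than 20 N (contact force between the fingers and cover above 20 N).
It fails at once if the stand is dropped or rammed onto the board (more than 30 N) (contact force between stand and cover above 30 N).
It fails at once if the stand is tipped more than 0.5 rad (angle between stand's own z axis and vertical above 0.5 rad).
It fails at once if a bystander is moved more than 30 mm (distance of any of vial, bulb, wellplate, pencup, marker, tuberack, reagent from where it was at the start of the episode above 0.03 m).
It also fails if it takes over 72 s, if anything falls off the work surface, if the arm or the gripper's body presses on something with over 40 N, if the wrist force passes 120 N, or if a joint passes its speed limit or range.

### The arm

A 6-joint arm with a two-finger parallel gripper is mounted at the origin on the work surface. World frame = base frame: x ahead of the robot, y to its left, z up, the work surface at z = 0. Lengths are in mm, angles in rad, forces in N, time in s.
With the tool pointing down it reaches from about 350 to 775 mm from the base axis. Payload 7.3 kg.
Tool frame: the origin (TCP) lies at the very end of the fingers, on their centre line; the grasp point (between the pads) lies bot.grip_point_offset behind it (bot.grip_point_offset is the distance from the TCP to the grasp point, in mm); z points along the fingers, y is the line along which they close (so a half turn about z gives the same grasp; the last joint's range is limited). The gripper opens to 92 mm and grips with 3 to 60 N. Pads are 19 mm wide; open, the fingers measure 130 mm over their backs; the gripper's body (75 mm by 190 mm) begins 47 mm behind the grasp point.
Start: joints at [-1.439, 0.342, 1.524, -0, 1.275, -0.146], TCP at [143.998, -504.885, 226.741] pointing down, gripper open.
Joint ranges: [-2.53, 2.53], [-0.77, 2.02], [0.04, 2.7], [-1, 4.14], [0.28, 2.66], [-3.11, 3.11]. Speed limits (rad/s): [2.57, 2.57, 3.14, 3.14, 3.14, 3.14].

### API

Orientations are given as [roll, pitch, yaw] about the fixed x, y, z axes, in that order (R = Rz(yaw) Ry(pitch) Rx(roll)).
In Python, from plant import bot gives the robot as it stands. The module is installed in compiled form; this text tells all that it offers.
- The arm moves only by the tool carry_out, never from a script. Its argument "plan" is a list of rows, each an object of numbers: "tx", "ty", "tz": the shift along the world's x, y, z in mm; "rx", "ry", "rz": the turn, a rotation vector about the world's x, y, z in rad. A call has 1 to 12 rows; each row shifts and turns the commanded pose from where the row before left it; what a row does not reach is not made up. A row lasts 1/10 s, in which the tool goes at most 50 mm and 8.59 degrees, less where a joint would pass 70% of its speed; a pose out of reach is approached as far as the arm can. A call with a gripper value outside its range is refused whole. "gripper" is the closure, from 0 (fully open) to 1 (shut), set as the call begins (left out, the last holds). The fingers move at their own pace and stop on an object; the grip force is fixed at half the most. Time passes only in rows, so rows that do not move let the fingers close. It gives the time, the measured TCP pose, the force, the opening and the grip force at its end, in the units of the state.
- bot.get_obs(): the state, without advancing time (a new reading comes with each control period).
- bot.capture(name): name is "scene" or "side" or "wrist"; returns the picture (480x640x3 uint8, red, green, blue); there is no depth.
- bot.camera_model(name): a dict with "camera_matrix" (3x3 intrinsics, pixels), "R" (3x3) and "t" (3): a world point X has camera coordinates R X + t. Camera axes: x right, y down, z forward; pixel columns grow to the right and rows downward; lengths in mm; the calibration is good to about 2 mm. A picture is of the moment at which its call begins: read the wrist's pose just before it. camera_model takes no time and is no camera call; for the wrist camera it gives the pose at the moment of the call.
- bot.close_job(): hands the job in; it is judged then, once.
The state is a dict: "time": time; "joint_positions": joint angles; "dq": joint speeds; "tau": joint torques, N m; "tool_pos": TCP position; "tcp_rot": TCP orientation; "contact_force": force on the tool from outside, world axes, zero at the start; "moment": the same for the moment, N m; "grip_width": finger opening in mm; "finger_force": force on a finger pad.
Only numpy, scipy, OpenCV 4.12 (cv2) and the standard library are available. Lean on these libraries where they do the work, as an engineer would, in place of code of your own. Each camera call takes 0.05 s, during which the arm holds its last target. There are 200 camera calls.

## Working session

There is one attempt and no reset: what is moved stays moved. The work goes in short steps, Python scripts to look and compute and a tool call to move; the robot and the scene stay as the last step left them, time stands still between calls to the robot, and variables do not carry over. Pictures are saved under pics/ and viewed, at most 10 in all, crops included, and the job is handed in when it is done.

Besides the shell and the picture viewer there is one more tool, called after ">>>" by a JSON object that holds its "api" and its "payload". carry_out: Moves the arm, as the interface text tells. Its arguments: {"type":"object","properties":{"plan":{"type":"array"},"gripper":{"type":"number"}},"required":["plan"]}

```bash
mkdir -p pics
python3 - <<'E'
from plant import bot
import cv2
for n in("scene","side"):
    cv2.imwrite(f"pics/{n}0.png",bot.capture(n)[...,::-1])
    m=bot.camera_model(n);print(n,m)
print(bot.get_obs(),bot.grip_point_offset)
E
```

```text
scene {'camera_matrix': array([[540.60405032,   0.        , 322.70752284],
       [  0.        , 540.60405032, 236.41071658],
       [  0.        ,   0.        ,   1.        ]]), 'R': array([[ 0.78792662,  0.61528308, -0.02446174],
       [ 0.32697714, -0.45172565, -0.83007824],
       [-0.52178309,  0.64604231, -0.55711017]]), 't': array([-372.92033905,  -97.07705426, 1813.78993372])}
side {'camera_matrix': array([[467.89829478,   0.        , 324.85701909],
       [  0.        , 467.89829478, 240.31114474],
       [  0.        ,   0.        ,   1.        ]]), 'R': array([[-0.99793705, -0.06371451,  0.00788107],
       [-0.04472723,  0.60192559, -0.7972986 ],
       [ 0.04605567, -0.79600631, -0.60353362]]), 't': array([ 507.84329298,   92.4979574 , 1179.07235172])}
{'time': 0.1, 'joint_positions': array([-1.43899583e+00,  3.42689903e-01,  1.52489260e+00,  6.56199237e-06,
        1.27537508e+00, -1.45987535e-01]), 'dq': array([-0.0014807 , -0.00148897, -0.00091719, -0.00164858,  0.00139443,
        0.0016157 ]), 'tau': array([ 1.91283238e-03, -4.32003129e+01, -2.44695336e+01,  7.19360914e-02,
        5.25762385e-02, -4.95240772e-05]), 'tool_pos': array([ 143.95456063, -504.52300083,  226.10540272]), 'tcp_rot': array([-3.14024316e+00, -2.04763451e-04,  2.77785982e-01]), 'contact_force': array([-0.21810874,  0.83893176, -0.59218207]), 'moment': array([ 0.05061707,  0.04015042, -0.02964974]), 'finger_force': 0.0, 'grip_width': 91.56617186510589} 18.8
```

View pics/scene0.png

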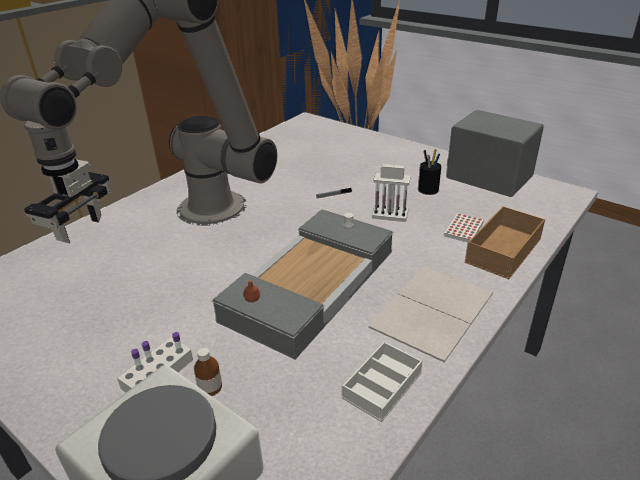

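View pics/side0.png

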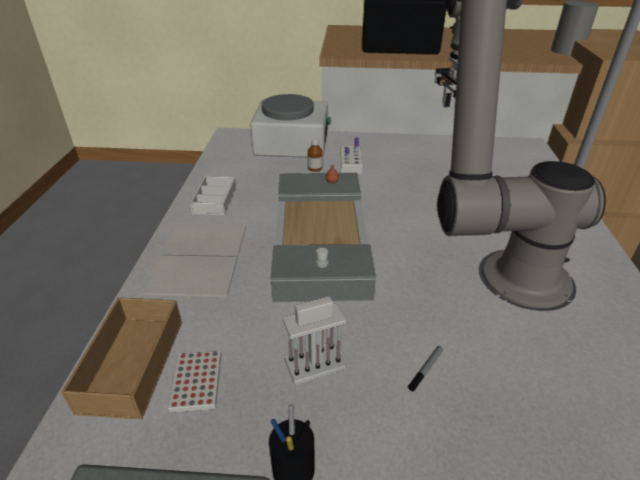

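```bash
cat > h.py <<'E'
import numpy as np,cv2
from plant import bot
def ray(n,uv,z,m=None):
    m=m or bot.camera_model(n);R,t=np.array(m["R"]),np.array(m["t"])
    d=R.T@np.linalg.inv(m["camera_matrix"])@[uv[0],uv[1],1];c=-R.T@t
    return c+d*(z-c[2])/d[2]
E
python3 - <<'E'
from h import *
a=cv2.imread("pics/side0.png");b=cv2.imread("pics/scene0.png")
z=lambda i,x,y,w,h,s:cv2.resize(i[y:y+h,x:x+w],None,fx=s,fy=s,interpolation=cv2.INTER_CUBIC)
p=np.vstack([np.hstack([z(a,262,160,130,100,3),z(b,205,200,130,100,3)]),np.hstack([z(a,265,290,130,100,3),z(b,340,150,130,100,3)])])
cv2.imwrite("pics/c1.png",p)
for n,l in(("side",[((320,222),48),((284,245),48),((360,245),48),((284,200),48),((357,201),48),((315,305),175),((314,367),14)]),("scene",[((313,268),48),((392,168),175),((391,217),0)])):
    for uv,h in l: print(n,uv,ray(n,uv,h).round(0))
E
```

```text
side (320, 222) [ 531. -134.   48.]
side (284, 245) [616. -24.  48.]
side (360, 245) [421. -39.  48.]
side (284, 200) [ 644. -238.   48.]
side (357, 201) [ 431. -249.   48.]
side (315, 305) [508. 311. 175.]
side (314, 367) [510. 324.  14.]
scene (313, 268) [ 527. -108.   48.]
scene (392, 168) [515. 295. 175.]
scene (391, 217) [519. 298.   0.]
```

View pics/c1.png

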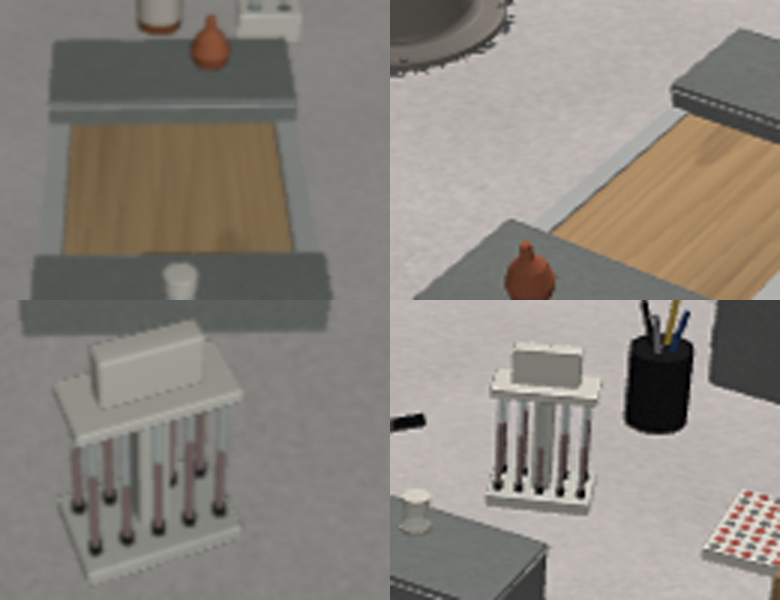

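Run:
```python
from h import *
l=[((296,305),175),((299,307.7),175),((329.3,297.7),175),((332,301.7),175),
((286,339.5),14),((293,376.5),14),((344.7,362),14),
((279.7,173.7),75),((359.3,172.7),75),((278.7,195),75),((360.5,194),75),((272.5,246),75),((371.5,246),75),((271,279),75),((375,279),75)]
for uv,h in l: print(uv,ray("side",uv,h).round(0))
l=[((205+112/3*1+0,0),75)]
off=lambda x,y:(205+(x-390)/3,200+y/3)
for uv in [off(510,220),off(742,30),off(673,88)]:print("scene",uv,ray("scene",uv,75).round(0))
for uv in [off(548,232),off(683,115)]:print("board edge",ray("scene",uv,48).round(0))
off=lambda x,y:(340+(x-390)/3,150+(y-300)/3)
for uv in [off(515,344),off(581,347),off(513,352)]:print("handle",ray("scene",uv,175).round(0))
for uv in [off(488,500),off(592,512)]:print("base",ray("scene",uv,0).round(0))
```

```text
(296, 305) [543. 313. 175.]
(299, 307.7) [537. 320. 175.]
(329.3, 297.7) [484. 290. 175.]
(332, 301.7) [478. 300. 175.]
(286, 339.5) [575. 257.  14.]
(293, 376.5) [549. 349.  14.]
(344.7, 362) [449. 307.  14.]
(279.7, 173.7) [ 671. -345.   75.]
(359.3, 172.7) [ 426. -370.   75.]
(278.7, 195) [ 656. -221.   75.]
(360.5, 194) [ 422. -245.   75.]
(272.5, 246) [637.  16.  75.]
(371.5, 246) [394.  -2.  75.]
(271, 279) [622. 137.  75.]
(375, 279) [388. 120.  75.]
scene (245.0, 273.3333333333333) [ 423. -256.   75.]
scene (322.3333333333333, 210.0) [391. 107.  75.]
scene (299.3333333333333, 229.33333333333334) [403. -16.  75.]
board edge [ 435. -225.   48.]
board edge [414. -16.  48.]
handle [477. 296. 175.]
handle [535. 329. 175.]
handle [485. 280. 175.]
base [470. 266.   0.]
base [572. 310.   0.]
```

>>> {"api": "carry_out", "payload": {"gripper": 1, "plan": [{"tx": 32,"ty": 32,"rz": 0.115},{"tx": 32,"ty": 32,"rz": 0.115},{"tx": 32,"ty": 32,"rz": 0.115},{"tx": 32,"ty": 32,"rz": 0.115},{"tx": 32,"ty": 32,"rz": 0.115},{"tx": 32,"ty": 32,"rz": 0.115},{"tx": 32,"ty": 32,"rz": 0.115},{"tx": 32,"ty": 32,"rz": 0.115},{"tx": 32,"ty": 32,"rz": 0.115},{"tx": 32,"ty": 32,"rz": 0.115},{"tx": 32,"ty": 32,"rz": 0.115},{"tx": 32,"ty": 32,"rz": 0.115}]}}

```text
invalid input at $.plan[0]: expected keys tx, ty, tz, rx, ry, rz
```

Run:
```python
from h import *
for i in range(3): bot.capture("scene")
o=bot.get_obs();m=bot.camera_model("wrist");p=bot.capture("wrist")
print(o["time"],o["tool_pos"],o["tcp_rot"],o["contact_force"],o["moment"],o["joint_positions"],o["grip_width"],m)
cv2.imwrite("pics/w1.png",p[...,::-1])
import pickle;pickle.dump(m,open("w1.pkl","wb"))
```

```text
0.25 [ 143.97322763 -504.6989816   226.4396198 ] [-3.14096909e+00 -7.43253830e-05  2.77753592e-01] [ 0.30689634 -0.18202852  0.07286942] [ 0.04391482  0.00593395 -0.0060107 ] [-1.43899038e+00  3.42317269e-01  1.52448947e+00 -1.79254086e-05
  1.27541365e+00 -1.45942443e-01] 91.98042403190037 {'camera_matrix': array([[340.95770451,   0.        , 319.8786284 ],
       [  0.        , 340.95770451, 238.80574751],
       [  0.        ,   0.        ,   1.        ]]), 'R': array([[ 0.27475526, -0.9615125 , -0.0018058 ],
       [-0.92709902, -0.26541853,  0.2646515 ],
       [-0.25494501, -0.07104024, -0.96434243]]), 't': array([-524.11073316,  -34.06670869,  391.24839453])}
```

View pics/w1.png

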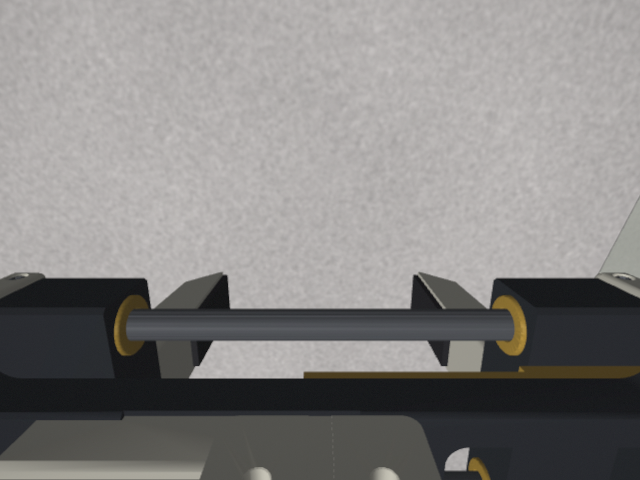

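The move was refused because every row needs all six keys. The wrist view shows only the table and the open fingers, at about (195,320) and (440,320).

>>> {"api": "carry_out", "payload": {"gripper": 1, "plan": [{"tx": 32,"ty": 32,"tz": 0,"rx": 0,"ry": 0,"rz": 0.115},{"tx": 32,"ty": 32,"tz": 0,"rx": 0,"ry": 0,"rz": 0.115},{"tx": 32,"ty": 32,"tz": 0,"rx": 0,"ry": 0,"rz": 0.115},{"tx": 32,"ty": 32,"tz": 0,"rx": 0,"ry": 0,"rz": 0.115},{"tx": 32,"ty": 32,"tz": 0,"rx": 0,"ry": 0,"rz": 0.115},{"tx": 32,"ty": 32,"tz": 0,"rx": 0,"ry": 0,"rz": 0.115},{"tx": 32,"ty": 32,"tz": 0,"rx": 0,"ry": 0,"rz": 0.115},{"tx": 32,"ty": 32,"tz": 0,"rx": 0,"ry": 0,"rz": 0.115},{"tx": 32,"ty": 32,"tz": 0,"rx": 0,"ry": 0,"rz": 0.115},{"tx": 32,"ty": 32,"tz": 0,"rx": 0,"ry": 0,"rz": 0.115},{"tx": 32,"ty": 32,"tz": 0,"rx": 0,"ry": 0,"rz": 0.115},{"tx": 32,"ty": 32,"tz": 0,"rx": 0,"ry": 0,"rz": 0.115}]}}

```text
time: 1.5
tool_pos: [529.1, -119.3, 226.8]
tcp_rot: [3.141, 0.0, 1.663]
contact_force: [0.3, -1.0, -0.0]
grip_width: 2.2
finger_force: 0.0
```

Run:
```python
from h import *
for i in range(3): bot.capture("scene")
o=bot.get_obs();m=bot.camera_model("wrist");p=bot.capture("wrist")
print(o["time"],o["tool_pos"],o["tcp_rot"],o["contact_force"],o["moment"],o["joint_positions"],o["grip_width"])
cv2.imwrite("pics/w2.png",p[...,::-1])
import pickle;pickle.dump(m,open("w2.pkl","wb"))
```

```text
1.65 [ 529.14428171 -118.78978282  226.25097525] [-3.14134138e+00 -3.39534782e-04  1.66212426e+00] [-0.91776381 -0.57436436  0.0197933 ] [ 0.0284234  -0.07784251  0.02241474] [-3.62296410e-01  3.74348256e-01  1.47678354e+00  2.02983239e-04
  1.29083551e+00 -4.53680506e-01] 0.25551682780668106
```

View pics/w2.png

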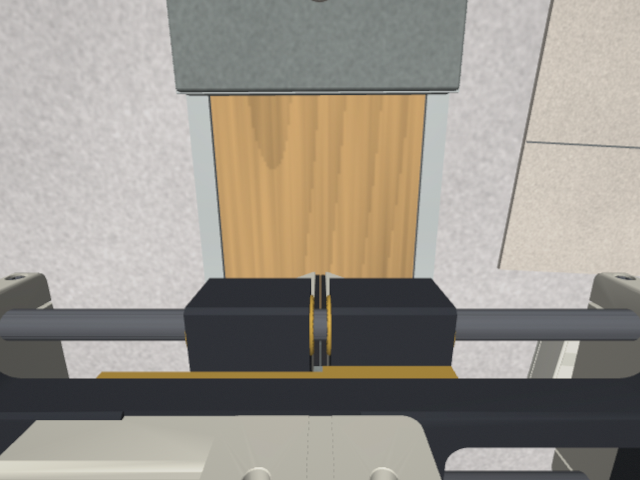

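The wrist view shows the board centred under the tool. The +y box's inner top corners are at (178,91) and (459,90), and the board's edges run (211,97)-(224,277) and (426,97)-(414,277).

Run:
```python
from h import *
import pickle;m=pickle.load(open("w2.pkl","rb"))
for uv,z in[((178,90),75),((459,89),75),((211,97),48),((426,97),48),((224,277),48),((414,277),48)]:print(uv,ray(0,uv,z,m).round(1))
```

```text
(178, 90) [399.1 -13.7  75. ]
(459, 89) [634.7   8.7  75. ]
(211, 97) [418.5 -14.   48. ]
(426, 97) [615.6   4.2  48. ]
(224, 277) [ 433.6 -190.6   48. ]
(414, 277) [ 633.7 -172.1   48. ]
```

>>> {"api": "carry_out", "payload": {"plan": [{"tx": -2,"ty": 21,"tz": -30,"rx": 0,"ry": 0,"rz": 0},{"tx": -2,"ty": 21,"tz": -40,"rx": 0,"ry": 0,"rz": 0},{"tx": -2,"ty": 21,"tz": -40,"rx": 0,"ry": 0,"rz": 0},{"tx": 0,"ty": 0,"tz": -40,"rx": 0,"ry": 0,"rz": 0},{"tx": 0,"ty": 0,"tz": -17,"rx": 0,"ry": 0,"rz": 0},{"tx": 0,"ty": 0,"tz": -8,"rx": 0,"ry": 0,"rz": 0},{"tx": 0,"ty": 0,"tz": 0,"rx": 0,"ry": 0,"rz": 0},{"tx": 0,"ty": 0,"tz": 0,"rx": 0,"ry": 0,"rz": 0},{"tx": 0,"ty": 0,"tz": 0,"rx": 0,"ry": 0,"rz": 0}]}}

```text
time: 2.6
tool_pos: [522.8, -58.5, 53.1]
tcp_rot: [3.139, 0.001, 1.657]
contact_force: [0.3, 0.1, -0.3]
grip_width: 0.1
finger_force: 0.0
```

```bash
cat >> h.py <<'E'
def avg(n=8):
    L=[]
    for i in range(n):
        bot.capture("wrist");o=bot.get_obs();L.append(np.r_[o["tool_pos"],o["contact_force"],o["moment"]*1000])
    L=np.array(L);print(o["time"],L.mean(0).round(2),"sd",L.std(0).round(2))
E
python3 -c "
from h import *
avg()"
```

```text
3.0 [ 5.2235e+02 -5.8040e+01  5.2400e+01 -1.8000e-01  1.6000e-01 -3.1000e-01
 -2.8180e+01 -1.1897e+02  4.2000e-01] sd [ 0.23  0.17  0.38  0.54  0.41  0.29 18.65 40.25 40.24]
```

>>> {"api": "carry_out", "payload": {"plan": [{"tx": 0,"ty": 0,"tz": -2.5,"rx": 0,"ry": 0,"rz": 0},{"tx": 0,"ty": 0,"tz": -1.5,"rx": 0,"ry": 0,"rz": 0},{"tx": 0,"ty": 0,"tz": -1,"rx": 0,"ry": 0,"rz": 0},{"tx": 0,"ty": 0,"tz": 0,"rx": 0,"ry": 0,"rz": 0},{"tx": 0,"ty": 0,"tz": 0,"rx": 0,"ry": 0,"rz": 0}]}}

```text
time: 3.5
tool_pos: [522.0, -57.8, 46.8]
tcp_rot: [3.141, -0.0, 1.658]
contact_force: [0.0, 1.4, 2.2]
grip_width: 0.3
finger_force: 1.3
```

```bash
python3 -c "
from h import *
avg()"
```

```text
3.9 [ 5.2200e+02 -5.7770e+01  4.6810e+01 -4.3000e-01  1.9000e+00  2.4900e+00
  3.0243e+02 -5.8050e+01 -4.8200e+00] sd [1.000e-02 1.000e-02 3.000e-02 4.500e-01 3.500e-01 5.200e-01 4.473e+01
 2.374e+01 2.423e+01]
```

>>> {"api": "carry_out", "payload": {"plan": [{"tx": 0,"ty": 0,"tz": -1,"rx": 0,"ry": 0,"rz": 0},{"tx": 0,"ty": 0,"tz": 0,"rx": 0,"ry": 0,"rz": 0},{"tx": 0,"ty": 0,"tz": 0,"rx": 0,"ry": 0,"rz": 0}]}}

```text
time: 4.2
tool_pos: [522.0, -57.7, 45.8]
tcp_rot: [3.141, -0.0, 1.658]
contact_force: [-0.8, 3.2, 4.2]
grip_width: 0.7
finger_force: 2.2
```

```bash
python3 -c "
from h import *
avg(10)"
```

```text
4.7 [522.02 -57.81  45.78  -0.76   3.54   4.39 572.85  -9.91  19.69] sd [2.000e-02 4.000e-02 2.000e-02 5.600e-01 5.500e-01 5.700e-01 4.506e+01
 3.068e+01 2.160e+01]
```

>>> {"api": "carry_out", "payload": {"plan": [{"tx": 0,"ty": 0,"tz": 6,"rx": 0,"ry": 0,"rz": 0},{"tx": 4,"ty": -42,"tz": 0,"rx": 0,"ry": 0,"rz": 0},{"tx": 4,"ty": -42,"tz": 0,"rx": 0,"ry": 0,"rz": 0},{"tx": 4,"ty": -42,"tz": 0,"rx": 0,"ry": 0,"rz": 0},{"tx": 0,"ty": 0,"tz": 0,"rx": 0,"ry": 0,"rz": 0},{"tx": 0,"ty": 0,"tz": 0,"rx": 0,"ry": 0,"rz": 0},{"tx": 0,"ty": 0,"tz": -3,"rx": 0,"ry": 0,"rz": 0},{"tx": 0,"ty": 0,"tz": -2,"rx": 0,"ry": 0,"rz": 0},{"tx": 0,"ty": 0,"tz": 0,"rx": 0,"ry": 0,"rz": 0},{"tx": 0,"ty": 0,"tz": 0,"rx": 0,"ry": 0,"rz": 0}]}}

```text
time: 5.7
tool_pos: [533.9, -183.1, 47.1]
tcp_rot: [-3.141, 0.001, 1.66]
contact_force: [-2.4, -1.3, 5.1]
grip_width: -0.2
finger_force: 2.4
```

```bash
python3 -c "
from h import *
avg(10)"
```

```text
6.2 [ 5.3386e+02 -1.8319e+02  4.7010e+01 -2.5100e+00 -2.5000e-01  5.3900e+00
 -4.0010e+01  3.2136e+02 -2.7000e+00] sd [1.000e-02 3.000e-02 7.000e-02 6.200e-01 5.800e-01 6.500e-01 7.363e+01
 2.195e+01 3.776e+01]
```

>>> {"api": "carry_out", "payload": {"plan": [{"tx": 0,"ty": 0,"tz": 6,"rx": 0,"ry": 0,"rz": 0},{"tx": -2.5,"ty": 27,"tz": 0,"rx": 0,"ry": 0,"rz": 0},{"tx": 0,"ty": 0,"tz": 0,"rx": 0,"ry": 0,"rz": 0},{"tx": 0,"ty": 0,"tz": 0,"rx": 0,"ry": 0,"rz": 0},{"tx": 0,"ty": 0,"tz": -4,"rx": 0,"ry": 0,"rz": 0},{"tx": 0,"ty": 0,"tz": -1.5,"rx": 0,"ry": 0,"rz": 0},{"tx": 0,"ty": 0,"tz": 0,"rx": 0,"ry": 0,"rz": 0},{"tx": 0,"ty": 0,"tz": 0,"rx": 0,"ry": 0,"rz": 0}]}}

```text
time: 7.0
tool_pos: [531.9, -157.4, 47.6]
tcp_rot: [3.141, 0.0, 1.657]
contact_force: [-1.0, 1.8, 4.6]
grip_width: 0.3
finger_force: 2.4
```

```bash
python3 -c "
from h import *
avg(10)"
```

```text
7.5 [ 5.3188e+02 -1.5736e+02  4.7550e+01 -2.0000e-02  2.5000e-01  4.9200e+00
  4.4510e+01 -1.2970e+02  1.5210e+01] sd [1.000e-02 2.000e-02 2.000e-02 3.900e-01 5.200e-01 5.800e-01 6.369e+01
 2.691e+01 3.340e+01]
```

>>> {"api": "carry_out", "payload": {"plan": [{"tx": 0,"ty": 0,"tz": 5,"rx": 0,"ry": 0,"rz": 0},{"tx": -2.8,"ty": 31,"tz": 0,"rx": 0,"ry": 0,"rz": 0},{"tx": -2.8,"ty": 31,"tz": 0,"rx": 0,"ry": 0,"rz": 0},{"tx": 0,"ty": 0,"tz": 0,"rx": 0,"ry": 0,"rz": 0},{"tx": 0,"ty": 0,"tz": 0,"rx": 0,"ry": 0,"rz": 0},{"tx": 0,"ty": 0,"tz": -4,"rx": 0,"ry": 0,"rz": 0},{"tx": 0,"ty": 0,"tz": -1.5,"rx": 0,"ry": 0,"rz": 0},{"tx": 0,"ty": 0,"tz": 0,"rx": 0,"ry": 0,"rz": 0},{"tx": 0,"ty": 0,"tz": 0,"rx": 0,"ry": 0,"rz": 0}]}}

```text
time: 8.4
tool_pos: [526.4, -95.6, 47.0]
tcp_rot: [3.141, 0.0, 1.657]
contact_force: [0.2, 1.6, 5.4]
grip_width: 0.1
finger_force: 2.4
```

```bash
python3 -c "
from h import *
avg(12)"
```

```text
9.0 [ 526.31  -95.52   46.97    0.59   -1.33    4.8  -273.51 -222.98    9.76] sd [2.0000e-02 7.0000e-02 5.0000e-02 7.7000e-01 1.6600e+00 4.5000e-01
 2.5358e+02 6.2520e+01 3.0830e+01]
```

>>> {"api": "carry_out", "payload": {"plan": [{"tx": 0,"ty": 0,"tz": 5,"rx": 0,"ry": 0,"rz": 0},{"tx": 3.5,"ty": -38,"tz": 0,"rx": 0,"ry": 0,"rz": 0},{"tx": 3.5,"ty": -38,"tz": 0,"rx": 0,"ry": 0,"rz": 0},{"tx": 3.5,"ty": -38,"tz": 0,"rx": 0,"ry": 0,"rz": 0},{"tx": 0,"ty": 0,"tz": 0,"rx": 0,"ry": 0,"rz": 0},{"tx": 0,"ty": 0,"tz": 0,"rx": 0,"ry": 0,"rz": 0},{"tx": 0,"ty": 0,"tz": -4,"rx": 0,"ry": 0,"rz": 0},{"tx": 0,"ty": 0,"tz": -1.5,"rx": 0,"ry": 0,"rz": 0},{"tx": 0,"ty": 0,"tz": 0,"rx": 0,"ry": 0,"rz": 0},{"tx": 0,"ty": 0,"tz": 0,"rx": 0,"ry": 0,"rz": 0}]}}

```text
time: 10.0
tool_pos: [536.1, -207.9, 46.4]
tcp_rot: [-3.141, -0.001, 1.659]
contact_force: [-2.3, 0.8, 4.1]
grip_width: 0.4
finger_force: 2.1
```

```bash
python3 -c "
from h import *
avg(12)"
```

```text
10.6 [ 536.34 -208.39   46.26   -1.55    2.35    3.93  436.31  162.6    15.39] sd [1.500e-01 2.900e-01 3.000e-02 4.200e-01 5.600e-01 5.400e-01 7.425e+01
 7.685e+01 3.257e+01]
```

>>> {"api": "carry_out", "payload": {"plan": [{"tx": 0,"ty": 0,"tz": 6.5,"rx": 0,"ry": 0,"rz": 0},{"tx": -3,"ty": 35,"tz": 0,"rx": 0,"ry": 0,"rz": 0},{"tx": -3,"ty": 35,"tz": 0,"rx": 0,"ry": 0,"rz": 0},{"tx": 0,"ty": 0,"tz": 0,"rx": 0,"ry": 0,"rz": 0},{"tx": 0,"ty": 0,"tz": 0,"rx": 0,"ry": 0,"rz": 0},{"tx": 0,"ty": 0,"tz": -4,"rx": 0,"ry": 0,"rz": 0},{"tx": 0,"ty": 0,"tz": -1.5,"rx": 0,"ry": 0,"rz": 0},{"tx": 0,"ty": 0,"tz": 0,"rx": 0,"ry": 0,"rz": 0},{"tx": 0,"ty": 0,"tz": 0,"rx": 0,"ry": 0,"rz": 0},{"tx": 0,"ty": 0,"tz": 0,"rx": 0,"ry": 0,"rz": 0}]}}

```text
time: 11.6
tool_pos: [531.0, -140.1, 47.7]
tcp_rot: [3.14, 0.001, 1.657]
contact_force: [-0.6, -1.0, 5.7]
grip_width: 0.2
finger_force: 2.5
```

```bash
python3 -c "
from h import *
avg(10)"
```

```text
12.1 [ 5.3097e+02 -1.4001e+02  4.7630e+01  2.4000e-01 -2.1600e+00  5.2100e+00
 -4.1649e+02 -1.2503e+02 -4.3300e+00] sd [2.000e-02 1.000e-02 1.000e-02 4.800e-01 5.400e-01 4.600e-01 6.012e+01
 1.854e+01 2.695e+01]
```

>>> {"api": "carry_out", "payload": {"plan": [{"tx": 0,"ty": 0,"tz": 40,"rx": 0,"ry": 0,"rz": 0},{"tx": 0,"ty": 0,"tz": 45,"rx": 0,"ry": 0,"rz": 0},{"tx": 0,"ty": 0,"tz": 45,"rx": 0,"ry": 0,"rz": 0},{"tx": -10,"ty": 15,"tz": 40,"rx": 0,"ry": 0,"rz": -0.12},{"tx": -20,"ty": 20,"tz": 35,"rx": 0,"ry": 0,"rz": -0.12},{"tx": -20,"ty": 20,"tz": 35,"rx": 0,"ry": 0,"rz": -0.12},{"tx": -20,"ty": 20,"tz": 35,"rx": 0,"ry": 0,"rz": -0.12},{"tx": -20,"ty": 40,"tz": 20,"rx": 0,"ry": 0,"rz": -0.12},{"tx": -20,"ty": 43,"tz": 0,"rx": 0,"ry": 0,"rz": -0.12},{"tx": -15,"ty": 43,"tz": 0,"rx": 0,"ry": 0,"rz": -0.12},{"tx": -10,"ty": 43,"tz": 0,"rx": 0,"ry": 0,"rz": -0.12},{"tx": 0,"ty": 43,"tz": 0,"rx": 0,"ry": 0,"rz": -0.12}]}}

```text
time: 13.3
tool_pos: [394.6, 146.7, 342.3]
tcp_rot: [3.142, 0.0, 0.58]
contact_force: [0.7, -0.5, 0.0]
grip_width: 0.2
finger_force: 0.0
```

>>> {"api": "carry_out", "payload": {"gripper": 0, "plan": [{"tx": -5,"ty": 43,"tz": 0,"rx": 0,"ry": 0,"rz": -0.12},{"tx": -5,"ty": 40,"tz": 0,"rx": 0,"ry": 0,"rz": -0.06},{"tx": 0,"ty": 20,"tz": 0,"rx": 0,"ry": 0,"rz": 0},{"tx": 0,"ty": 0,"tz": 0,"rx": 0,"ry": 0,"rz": 0},{"tx": 0,"ty": 0,"tz": 0,"rx": 0,"ry": 0,"rz": 0},{"tx": 0,"ty": 0,"tz": 0,"rx": 0,"ry": 0,"rz": 0}]}}

```text
time: 13.9
tool_pos: [386.2, 247.0, 342.0]
tcp_rot: [3.141, 0.001, 0.405]
contact_force: [-0.5, -0.1, 0.2]
grip_width: 44.1
finger_force: 0.0
```

Run:
```python
from h import *
o=bot.get_obs();m=bot.camera_model("wrist");p=bot.capture("wrist")
print(o["time"],o["tool_pos"],o["tcp_rot"],o["contact_force"],o["grip_width"])
cv2.imwrite("pics/w3.png",p[...,::-1])
import pickle;pickle.dump(m,open("w3.pkl","wb"))
```

```text
13.9 [386.2113809  246.95969157 342.02723649] [3.14108609e+00 7.31135465e-04 4.05363734e-01] [-0.49837673 -0.14112393  0.17999842] 44.14676481347843
```

View pics/w3.png

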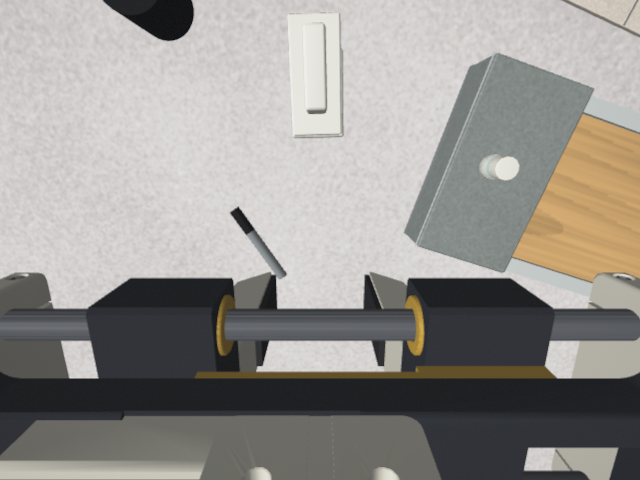

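The wrist view shows the stand from above. The handle's top runs from about (304,23)-(325,23) to (307,107)-(327,107), and the top plate spans (289,13) to (342,135).

Run:
```python
from h import *
import pickle;m=pickle.load(open("w3.pkl","rb"))
g=cv2.cvtColor(cv2.imread("pics/w3.png"),cv2.COLOR_BGR2GRAY)
for r in(30,50,70,90,102):print(r,g[r,284:350:1].tolist())
for uv,z in[((304,23),175),((325,23),175),((307,107),175),((327,107),175),((289,13),135),((339,12),135),((293,133),135),((342,132),135)]:print(uv,ray(0,uv,z,m).round(1))
```

```text
30 [192, 197, 200, 203, 233, 236, 229, 229, 229, 228, 228, 228, 228, 229, 228, 228, 229, 229, 228, 235, 237, 234, 232, 232, 231, 231, 231, 231, 230, 229, 229, 229, 229, 229, 228, 228, 227, 227, 218, 186, 146, 154, 214, 228, 228, 228, 228, 228, 228, 228, 228, 228, 228, 227, 223, 178, 163, 196, 207, 209, 211, 213, 213, 212, 211, 212]
50 [202, 203, 204, 205, 203, 233, 235, 230, 229, 229, 229, 229, 229, 229, 229, 229, 229, 229, 225, 233, 238, 236, 233, 232, 231, 231, 231, 231, 230, 230, 230, 228, 228, 228, 228, 227, 227, 226, 225, 205, 162, 144, 210, 228, 228, 229, 228, 228, 228, 228, 228, 228, 228, 228, 228, 194, 157, 154, 164, 194, 206, 207, 209, 210, 209, 209]
70 [203, 204, 205, 208, 209, 217, 236, 236, 230, 229, 229, 230, 230, 229, 230, 229, 229, 229, 229, 224, 236, 239, 235, 232, 231, 231, 230, 230, 230, 230, 229, 229, 228, 227, 227, 227, 226, 225, 225, 214, 180, 141, 178, 221, 228, 229, 228, 228, 228, 228, 228, 228, 228, 228, 229, 205, 155, 156, 159, 193, 209, 209, 211, 212, 212, 210]
90 [211, 212, 213, 212, 212, 213, 219, 236, 235, 230, 230, 229, 229, 229, 229, 230, 230, 230, 229, 229, 226, 237, 238, 233, 231, 231, 230, 230, 229, 229, 228, 228, 227, 226, 226, 226, 225, 225, 224, 222, 200, 158, 141, 208, 228, 228, 228, 228, 228, 228, 228, 228, 228, 228, 227, 212, 161, 161, 152, 188, 213, 215, 215, 214, 214, 213]
102 [214, 213, 211, 211, 212, 214, 208, 229, 236, 232, 230, 230, 230, 230, 229, 230, 230, 230, 230, 230, 226, 236, 239, 235, 232, 230, 230, 229, 229, 228, 227, 227, 227, 226, 226, 225, 225, 224, 224, 223, 207, 168, 131, 204, 228, 228, 228, 228, 228, 228, 228, 228, 228, 228, 228, 219, 169, 166, 145, 182, 210, 213, 213, 213, 212, 212]
(304, 23) [537.3 327.  175. ]
(325, 23) [544.3 310.7 175. ]
(307, 107) [476.9 299.  175. ]
(327, 107) [484.  282.5 175. ]
(289, 13) [549.9 349.5 135. ]
(339, 12) [569.3 306.6 135. ]
(293, 133) [451.3 305.5 135. ]
(342, 132) [472.1 259.7 135. ]
```

>>> {"api": "carry_out", "payload": {"gripper": 0, "plan": [{"tx": 41.5,"ty": 19.3,"tz": 0,"rx": 0,"ry": 0,"rz": 0.03},{"tx": 41.5,"ty": 19.3,"tz": 0,"rx": 0,"ry": 0,"rz": 0},{"tx": 41.4,"ty": 19.4,"tz": 0,"rx": 0,"ry": 0,"rz": 0},{"tx": 0,"ty": 0,"tz": -30,"rx": 0,"ry": 0,"rz": 0},{"tx": 0,"ty": 0,"tz": -45,"rx": 0,"ry": 0,"rz": 0},{"tx": 0,"ty": 0,"tz": -40,"rx": 0,"ry": 0,"rz": 0},{"tx": 0,"ty": 0,"tz": -25,"rx": 0,"ry": 0,"rz": 0},{"tx": 0,"ty": 0,"tz": 0,"rx": 0,"ry": 0,"rz": 0},{"tx": 0,"ty": 0,"tz": 0,"rx": 0,"ry": 0,"rz": 0},{"tx": 0,"ty": 0,"tz": 0,"rx": 0,"ry": 0,"rz": 0}]}}

```text
time: 14.95
tool_pos: [511.7, 306.0, 204.5]
tcp_rot: [3.141, -0.004, 0.436]
contact_force: [-0.6, -0.4, -0.5]
grip_width: 91.7
finger_force: 0.0
```

>>> {"api": "carry_out", "payload": {"plan": [{"tx": -1,"ty": -1,"tz": -25,"rx": 0,"ry": 0,"rz": 0},{"tx": 0,"ty": 0,"tz": -25,"rx": 0,"ry": 0,"rz": 0},{"tx": 0,"ty": 0,"tz": -12,"rx": 0,"ry": 0,"rz": 0},{"tx": 0,"ty": 0,"tz": 0,"rx": 0,"ry": 0,"rz": 0},{"tx": 0,"ty": 0,"tz": 0,"rx": 0,"ry": 0,"rz": 0}]}}

```text
time: 15.45
tool_pos: [510.3, 305.4, 141.7]
tcp_rot: [3.141, -0.002, 0.436]
contact_force: [0.7, -0.1, -0.1]
grip_width: 91.7
finger_force: 0.0
```

>>> {"api": "carry_out", "payload": {"gripper": 0.8, "plan": [{"tx": 0,"ty": 0,"tz": 0,"rx": 0,"ry": 0,"rz": 0},{"tx": 0,"ty": 0,"tz": 0,"rx": 0,"ry": 0,"rz": 0},{"tx": 0,"ty": 0,"tz": 0,"rx": 0,"ry": 0,"rz": 0},{"tx": 0,"ty": 0,"tz": 0,"rx": 0,"ry": 0,"rz": 0},{"tx": 0,"ty": 0,"tz": 0,"rx": 0,"ry": 0,"rz": 0},{"tx": 0,"ty": 0,"tz": 0,"rx": 0,"ry": 0,"rz": 0},{"tx": 0,"ty": 0,"tz": 0,"rx": 0,"ry": 0,"rz": 0},{"tx": 0,"ty": 0,"tz": 0,"rx": 0,"ry": 0,"rz": 0}]}}

```text
time: 16.25
tool_pos: [509.5, 305.0, 140.2]
tcp_rot: [3.141, 0.0, 0.436]
contact_force: [0.5, 0.6, 0.1]
grip_width: 32.3
finger_force: 0.0
```

>>> {"api": "carry_out", "payload": {"gripper": 1, "plan": [{"tx": 0,"ty": 0,"tz": 0,"rx": 0,"ry": 0,"rz": 0},{"tx": 0,"ty": 0,"tz": 0,"rx": 0,"ry": 0,"rz": 0},{"tx": 0,"ty": 0,"tz": 0,"rx": 0,"ry": 0,"rz": 0},{"tx": 0,"ty": 0,"tz": 0,"rx": 0,"ry": 0,"rz": 0}]}}

```text
time: 16.65
tool_pos: [509.5, 304.9, 140.2]
tcp_rot: [3.141, 0.0, 0.436]
contact_force: [0.5, -1.2, -0.9]
grip_width: 19.6
finger_force: 30.0
```

>>> {"api": "carry_out", "payload": {"plan": [{"tx": 0,"ty": 0,"tz": 5,"rx": 0,"ry": 0,"rz": 0},{"tx": 0,"ty": 0,"tz": 15,"rx": 0,"ry": 0,"rz": 0},{"tx": 0,"ty": 0,"tz": 25,"rx": 0,"ry": 0,"rz": 0},{"tx": 0,"ty": 0,"tz": 30,"rx": 0,"ry": 0,"rz": 0},{"tx": 0,"ty": 0,"tz": 30,"rx": 0,"ry": 0,"rz": 0},{"tx": 0,"ty": 0,"tz": 30,"rx": 0,"ry": 0,"rz": 0},{"tx": 0,"ty": 0,"tz": 20,"rx": 0,"ry": 0,"rz": 0},{"tx": 0,"ty": 0,"tz": 5,"rx": 0,"ry": 0,"rz": 0},{"tx": 0,"ty": 0,"tz": 0,"rx": 0,"ry": 0,"rz": 0}]}}

```text
time: 17.55
tool_pos: [509.2, 305.0, 299.7]
tcp_rot: [-3.142, 0.001, 0.437]
contact_force: [1.2, 0.7, -9.6]
grip_width: 19.9
finger_force: 30.0
```

```bash
python3 -c "
from h import *
avg(6);o=bot.get_obs();print(o['grip_width'],o['finger_force'],o['tcp_rot'])"
```

```text
17.85 [ 5.0884e+02  3.0478e+02  2.9842e+02 -2.8000e-01 -1.8000e-01 -8.3100e+00
 -6.3900e+00 -7.2900e+00  1.0150e+01] sd [ 0.16  0.06  0.31  0.19  0.78  0.52 30.96 22.84 21.71]
19.83439544162179 29.99432533979416 [3.14156435e+00 2.41555974e-03 4.36481941e-01]
```

>>> {"api": "carry_out", "payload": {"plan": [{"tx": 2,"ty": -15,"tz": 0,"rx": 0,"ry": 0,"rz": -0.03},{"tx": 2,"ty": -30,"tz": 0,"rx": 0,"ry": 0,"rz": -0.03},{"tx": 2,"ty": -40,"tz": 0,"rx": 0,"ry": 0,"rz": -0.03},{"tx": 2,"ty": -45,"tz": 0,"rx": 0,"ry": 0,"rz": -0.03},{"tx": 2,"ty": -45,"tz": 0,"rx": 0,"ry": 0,"rz": -0.03},{"tx": 2,"ty": -45,"tz": 0,"rx": 0,"ry": 0,"rz": -0.03},{"tx": 2,"ty": -45,"tz": 0,"rx": 0,"ry": 0,"rz": -0.03},{"tx": 2,"ty": -45,"tz": 0,"rx": 0,"ry": 0,"rz": -0.03},{"tx": 2,"ty": -45,"tz": 0,"rx": 0,"ry": 0,"rz": -0.03},{"tx": 2,"ty": -40,"tz": 0,"rx": 0,"ry": 0,"rz": -0.03},{"tx": 1,"ty": -30,"tz": 0,"rx": 0,"ry": 0,"rz": -0.03},{"tx": 0,"ty": -19,"tz": 0,"rx": 0,"ry": 0,"rz": -0.015}]}}

```text
time: 19.05
tool_pos: [529.8, -142.3, 299.9]
tcp_rot: [3.14, 0.001, 0.087]
contact_force: [-0.6, 1.3, -7.7]
grip_width: 19.8
finger_force: 30.0
```

>>> {"api": "carry_out", "payload": {"plan": [{"tx": 0,"ty": 0,"tz": -15,"rx": 0,"ry": 0,"rz": 0},{"tx": 0,"ty": 0,"tz": -25,"rx": 0,"ry": 0,"rz": 0},{"tx": 0,"ty": 0,"tz": -25,"rx": 0,"ry": 0,"rz": 0},{"tx": 0,"ty": 0,"tz": -15,"rx": 0,"ry": 0,"rz": 0},{"tx": 0,"ty": 0,"tz": -10,"rx": 0,"ry": 0,"rz": 0},{"tx": 0,"ty": 0,"tz": 0,"rx": 0,"ry": 0,"rz": 0},{"tx": 0,"ty": 0,"tz": 0,"rx": 0,"ry": 0,"rz": 0}]}}

```text
time: 19.75
tool_pos: [530.8, -139.3, 211.0]
tcp_rot: [3.141, -0.001, 0.091]
contact_force: [1.2, -0.8, -7.1]
grip_width: 19.4
finger_force: 30.0
```

```bash
python3 -c "
from h import *
avg(6);o=bot.get_obs();print(o['grip_width'],o['finger_force'],o['tcp_rot'])"
```

```text
20.05 [ 5.3092e+02 -1.3920e+02  2.1121e+02  1.2000e-01 -3.0000e-02 -7.5000e+00
  2.1000e+01  2.6130e+01 -2.4700e+00] sd [ 0.14  0.1   0.2   0.72  0.74  0.55 30.52 22.91 27.78]
20.019686443331892 29.995287358760834 [ 3.14095656e+00 -9.40275111e-04  9.15280298e-02]
```

>>> {"api": "carry_out", "payload": {"plan": [{"tx": 0,"ty": 0,"tz": -8,"rx": 0,"ry": 0,"rz": 0},{"tx": 0,"ty": 0,"tz": -6,"rx": 0,"ry": 0,"rz": 0},{"tx": 0,"ty": 0,"tz": -4,"rx": 0,"ry": 0,"rz": 0},{"tx": 0,"ty": 0,"tz": -2,"rx": 0,"ry": 0,"rz": 0},{"tx": 0,"ty": 0,"tz": 0,"rx": 0,"ry": 0,"rz": 0},{"tx": 0,"ty": 0,"tz": 0,"rx": 0,"ry": 0,"rz": 0}]}}

```text
time: 20.65
tool_pos: [530.6, -139.0, 190.3]
tcp_rot: [3.141, -0.0, 0.092]
contact_force: [0.3, 0.0, -7.8]
grip_width: 19.7
finger_force: 30.0
```

>>> {"api": "carry_out", "payload": {"plan": [{"tx": 0,"ty": 0,"tz": -1,"rx": 0,"ry": 0,"rz": 0},{"tx": 0,"ty": 0,"tz": -1,"rx": 0,"ry": 0,"rz": 0},{"tx": 0,"ty": 0,"tz": -0.5,"rx": 0,"ry": 0,"rz": 0},{"tx": 0,"ty": 0,"tz": 0,"rx": 0,"ry": 0,"rz": 0},{"tx": 0,"ty": 0,"tz": 0,"rx": 0,"ry": 0,"rz": 0},{"tx": 0,"ty": 0,"tz": 0,"rx": 0,"ry": 0,"rz": 0}]}}

```text
time: 21.25
tool_pos: [530.6, -139.0, 188.0]
tcp_rot: [3.141, -0.0, 0.091]
contact_force: [0.3, -0.2, -4.9]
grip_width: 19.9
finger_force: 30.0
```

```bash
python3 -c "
from h import *
avg(6);o=bot.get_obs();print(o['grip_width'],o['finger_force'],o['tcp_rot'])"
```

```text
21.55 [ 5.3059e+02 -1.3902e+02  1.8791e+02 -2.1000e-01 -4.8000e-01 -4.8800e+00
  2.4740e+01  3.1720e+01  1.3980e+01] sd [1.000e-02 1.000e-02 2.000e-02 2.500e-01 2.900e-01 2.800e-01 2.054e+01
 2.803e+01 3.126e+01]
19.825454445042514 29.99622255563736 [ 3.14128556e+00 -3.29763833e-04  9.14924526e-02]
```

>>> {"api": "carry_out", "payload": {"plan": [{"tx": 0,"ty": 0,"tz": -0.4,"rx": 0,"ry": 0,"rz": 0},{"tx": 0,"ty": 0,"tz": -0.3,"rx": 0,"ry": 0,"rz": 0},{"tx": 0,"ty": 0,"tz": 0,"rx": 0,"ry": 0,"rz": 0},{"tx": 0,"ty": 0,"tz": 0,"rx": 0,"ry": 0,"rz": 0}]}}

```text
time: 21.95
tool_pos: [530.6, -139.1, 187.4]
tcp_rot: [3.141, -0.001, 0.091]
contact_force: [-1.3, 0.1, -2.2]
grip_width: 19.9
finger_force: 30.0
```

>>> {"api": "carry_out", "payload": {"gripper": 0.3, "plan": [{"tx": 0,"ty": 0,"tz": 0,"rx": 0,"ry": 0,"rz": 0},{"tx": 0,"ty": 0,"tz": 0,"rx": 0,"ry": 0,"rz": 0},{"tx": 0,"ty": 0,"tz": 0,"rx": 0,"ry": 0,"rz": 0},{"tx": 0,"ty": 0,"tz": 0,"rx": 0,"ry": 0,"rz": 0},{"tx": 0,"ty": 0,"tz": 0,"rx": 0,"ry": 0,"rz": 0},{"tx": 0,"ty": 0,"tz": 0,"rx": 0,"ry": 0,"rz": 0},{"tx": 0,"ty": 0,"tz": 0,"rx": 0,"ry": 0,"rz": 0},{"tx": 0,"ty": 0,"tz": 0,"rx": 0,"ry": 0,"rz": 0}]}}

```text
time: 22.75
tool_pos: [530.4, -139.0, 187.0]
tcp_rot: [3.142, 0.0, 0.091]
contact_force: [-0.1, -0.1, -0.4]
grip_width: 64.0
finger_force: 0.0
```

>>> {"api": "carry_out", "payload": {"plan": [{"tx": 0,"ty": 0,"tz": 10,"rx": 0,"ry": 0,"rz": 0},{"tx": 0,"ty": 0,"tz": 20,"rx": 0,"ry": 0,"rz": 0},{"tx": 0,"ty": 0,"tz": 30,"rx": 0,"ry": 0,"rz": 0},{"tx": 0,"ty": 0,"tz": 40,"rx": 0,"ry": 0,"rz": 0},{"tx": -20,"ty": 0,"tz": 40,"rx": 0,"ry": 0,"rz": 0},{"tx": -40,"ty": 0,"tz": 20,"rx": 0,"ry": 0,"rz": 0},{"tx": -40,"ty": 0,"tz": 0,"rx": 0,"ry": 0,"rz": 0},{"tx": -20,"ty": 0,"tz": 0,"rx": 0,"ry": 0,"rz": 0},{"tx": 0,"ty": 0,"tz": 0,"rx": 0,"ry": 0,"rz": 0},{"tx": 0,"ty": 0,"tz": 0,"rx": 0,"ry": 0,"rz": 0}]}}

```text
time: 23.75
tool_pos: [410.8, -139.1, 348.0]
tcp_rot: [3.141, -0.002, 0.091]
contact_force: [0.4, -0.2, -0.1]
grip_width: 64.2
finger_force: 0.0
```

Run:
```python
from h import *
z=lambda i,x,y,w,h,s:cv2.resize(i[y:y+h,x:x+w],None,fx=s,fy=s,interpolation=cv2.INTER_CUBIC)
w=bot.capture("wrist")[...,::-1];a=bot.capture("side")[...,::-1];b=bot.capture("scene")[...,::-1]
p=np.hstack([z(a,255,130,130,160,3),z(b,205,180,130,160,3)])
cv2.imwrite("pics/f.png",np.ascontiguousarray(p)); cv2.imwrite("pics/w4.png",w)
```

```text
(no output)
```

View pics/f.png

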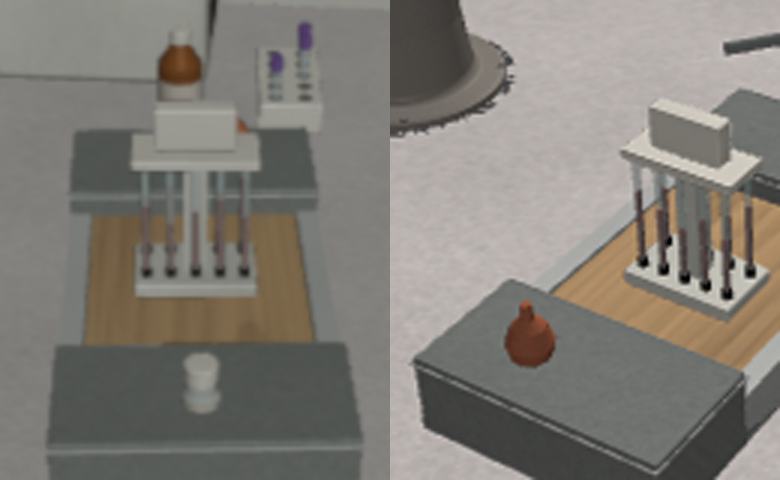

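The stand sits upright on the board in both views: its base is at side-crop (195,270), and the vial and bulb haven't moved. The gripper is clear, so I'm handing in.

```bash
python3 -c "
from plant import bot
print(bot.close_job())"
```

```text
the job is handed in; nothing more can be done
None
```

I found the bearer at about y = -139 mm by pressing, set the stand upright over it with the gripper clear, and handed the job in at about 24 s; no verdict came back, and I judged the board level only from the press readings and the final pictures.

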